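Pack the pattern-cutting kit

TASK

Pack the kit tray for the next job: the full roll of masking tape, the full spool of thread, the pin box and the marble pattern weight each go flat down into the nest whose pocket matches their outline. Leave the nearly used-up roll of tape and the empty spool standing where they are on the table.

Things in the scene. Friction and masses are not known exactly. Their poses are not given: they have to be found in the camera images.
- tape_full: Full roll of cream masking tape lying flat on the table: ring 66 mm outside diameter, 38 mm hole, 36 mm tall, about 90 g. The fatter of the two rolls. Origin: centre of its underside, z up along its axis. Goes in the large round pocket.
- spool_full: Full spool of grey-brown thread standing upright: thread 44 mm in diameter between 5 and 41 mm above the underside, narrower wooden ends 30 mm in diameter, 46 mm tall in all, about 60 g. Origin: centre of its underside, z up. Goes in the small round pocket.
- pin_box: Plain white card pin box lying flat, 71 x 39 x 32 mm (long along its x, 39 mm along its y), about 80 g. Origin: centre of its underside, z up. Goes in the oblong pocket.
- pattern_weight: Plain pale marble block, 48 x 48 x 32 mm with slightly rounded edges, about 200 g. Origin: centre of its underside, z up, x and y along its sides. Goes in the square pocket.
- nest_big_round: Fixed plywood block 100 x 100 x 16 mm, one of four filling the fixed black tray two by two (corners vary), with a large round pocket 10 mm deep in its middle, lined grey, its floor 6 mm above the underside. Block tops and tray rim: 21 mm above the table. Origin: centre of the underside, 5 mm above the table; z up, x, y along the sides. Pocket 80 mm across: full roll of tape.
- nest_small_round: Fixed plywood block 100 x 100 x 16 mm, one of four filling the fixed black tray two by two (corners vary), with a small round pocket 10 mm deep in its middle, lined grey, its floor 6 mm above the underside. Block tops and tray rim: 21 mm above the table. Origin: centre of the underside, 5 mm above the table; z up, x, y along the sides. Pocket 60 mm across: full spool.
- nest_oblong: Fixed plywood block 100 x 100 x 16 mm, one of four filling the fixed black tray two by two (corners vary), with an oblong pocket 10 mm deep in its middle, lined grey, its floor 6 mm above the underside. Block tops and tray rim: 21 mm above the table. Origin: centre of the underside, 5 mm above the table; z up, x, y along the sides. Pocket 86 (x) by 54 (y) mm: pin box, either way round.
- nest_square: Fixed plywood block 100 x 100 x 16 mm, one of four filling the fixed black tray two by two (corners vary), with a square pocket 10 mm deep in its middle, lined grey, its floor 6 mm above the underside. Block tops and tray rim: 21 mm above the table. Origin: centre of the underside, 5 mm above the table; z up, x, y along the sides. Pocket 64 x 64 mm along x, y: weight, any quarter turn.
- tape_used: Look-alike, stays where it is: nearly used-up roll of the same tape lying flat, 45 mm outside diameter, 38 mm hole, 36 mm tall. Origin: centre of its underside.
- spool_empty: Look-alike, stays where it is: empty bare wooden spool standing upright, ends 30 mm in diameter, core 18 mm, 46 mm tall. Origin: centre of its underside.
Things that resemble listed ones, but are neither listed nor needed, are in the scene too. Leave any purple or yellow look-alike of the spool_full alone.

How it is judged:
At the end, for the whole second after the job is handed in: Each of the four things sits in its own nest: centre within 13 mm of the nest's centre, underside within 4 mm of the pocket floor, upright within 0.12 rad, at rest; the used-up roll and the empty spool stand within 30 mm of where they began (horizontal distance between tape_full and nest_big_round below 0.013 m and z of tape_full in the frame of nest_big_round between 0.002 and 0.01 m and angle between each of tape_full, spool_full, pin_box, pattern_weight's own z axis and vertical below 0.12 rad and linear speed of each of tape_full, spool_full, pin_box, pattern_weight below 0.02 m/s and angular speed of each of tape_full, spool_full, pin_box, pattern_weight below 0.2 rad/s and horizontal distance between spool_full and nest_small_round below 0.013 m and z of spool_full in the frame of nest_small_round between 0.002 and 0.01 m and horizontal distance between pin_box and nest_oblong below 0.013 m and z of pin_box in the frame of nest_oblong between 0.002 and 0.01 m and horizontal distance between pattern_weight and nest_square below 0.013 m and z of pattern_weight in the frame of nest_square between 0.002 and 0.01 m and distance of each of tape_used, spool_empty from where it was at the start of the episode below 0.03 m and angle between each of tape_used, spool_empty's own z axis and vertical below 0.2 rad); the robot touches nothing.
It fails at once if the used-up roll is moved more than 30 mm (distance of tape_used from where it was at the start of the episode above 0.03 m).
It fails at once if the empty spool is moved more than 30 mm (distance of spool_empty from where it was at the start of the episode above 0.03 m).
It also fails if it takes over 106 s, if anything falls off the work surface, if the arm or the gripper's body presses on something with over 40 N, if the wrist force passes 120 N, or if a joint passes its speed limit or range.

ROBOT

A 7-joint arm with a two-finger parallel gripper is mounted at the origin on the work surface. World frame = base frame: x ahead of the robot, y to its left, z up, the work surface at z = 0. Lengths are in m, angles in rad, forces in N, time in s.
With the tool pointing down it reaches from about 0.4 to 0.85 m from the base axis. Payload 4.5 kg.
Tool frame: the origin (TCP) lies at the very end of the fingers, on their centre line; the grasp point (between the pads) lies 19 mm behind it; z points along the fingers, y is the line along which they close (so a half turn about z gives the same grasp; the last joint's range is limited). The gripper opens to 88 mm and grips with 3 to 60 N. Pads are 18 mm wide; open, the fingers measure 123 mm over their backs; the gripper's body (75 mm by 187 mm) begins 45 mm behind the grasp point.
Start: joints at [1.354, 0.689, -0.195, 1.565, 0.157, 0.902, -0.215], TCP at [0.155, -0.605, 0.206] pointing down, gripper open.
Joint ranges: [-3.01, 3.01], [-0.46, 2.08], [-1.47, 1.51], [0.13, 2.56], [-1, 4.14], [0.04, 2.09], [-2.66, 2.66]. Speed limits (rad/s): [2.57, 2.57, 3.14, 3.14, 3.14, 3.14, 3.14].

INTERFACE

Orientations are given as a unit quaternion [x, y, z, w].
In Python, from plant import r gives the robot as it stands. The module is installed in compiled form; this text tells all that it offers.
- The arm moves only by the tool step_arm, never from a script. Its argument "increments" is a list of rows, each a list of 2 entries, a list of its own where there are three numbers: the shift along the world's x, y, z in cm, then the turn, a rotation vector about the world's x, y, z in degrees. A call has exactly 10 rows; each row shifts and turns the commanded pose from where the row before left it; what a row does not reach is not made up. A row lasts 1/10 s, in which the tool goes at most 50 mm and 8.59 degrees, less where a joint would pass 70% of its speed; a pose out of reach is approached as far as the arm can. A call is refused whole if a number of a shift passes 5 or a number of a turn 8.59, either way. A call with a gripper value outside its range is refused whole. "fingers" is the opening, from 0 (shut) to 1 (fully open), set as the call begins (left out, the last holds). The fingers move at their own pace and stop on an object; "grip_force" is the grip in N (left out, the last holds). Time passes only in rows, so rows that do not move let the fingers close, or fill a call up. It gives the time, the measured TCP pose, the force, the opening and the grip force at its end, in the units of the state.
- r.get_state(): the state, without advancing time (a new reading comes with each control period).
- r.snapshot(name): name is "side" or "top" or "wrist"; returns (picture, depth): 384x512x3 uint8, red, green, blue; 384x512 float32, m along the optical axis (not along the pixel's ray), 0 where there is no reading.
- r.calibration(name): a dict with "fov_y" (degrees; the focal length in pixels is half the picture's height over the tangent of half this angle, whatever the lens; pixels are square), "cx", "cy" (the principal point, pixels), "k1" (the pictures are not rectified: a ray, as slopes to the right and down, at radius r is drawn at 1 + k1 r^2 times it, then the intrinsics apply), "R" (3x3) and "t" (3): a world point X has camera coordinates R X + t. Camera axes: x right, y down, z forward; pixel columns grow to the right and rows downward; lengths in m; the calibration is good to about 2 mm. A picture is of the moment at which its call begins: read the wrist's pose just before it. calibration takes no time and is no camera call; for the wrist camera it gives the pose at the moment of the call.
- r.finish_job(): hands the job in; it is judged then, once.
The state is a dict: "clock": time; "q": joint angles; "qd": joint speeds; "joint_torque": joint torques, N m; "tool_pos": TCP position; "eef_rot": TCP orientation; "contact_force": force on the tool from outside, world axes, zero at the start; "moment": the same for the moment, N m; "opening": opening from 0.0 (shut) to 1.0 (fully open); "finger_force": force on a finger pad.
Only numpy, scipy, OpenCV 4.12 (cv2) and the standard library are available. Lean on these libraries where they do the work, as an engineer would, in place of code of your own. Each camera call takes 0.05 s, during which the arm holds its last target. There are 200 camera calls.

## Working session

There is one attempt and no reset: what is moved stays moved. The work goes in short steps, Python scripts to look and compute and a tool call to move; the robot and the scene stay as the last step left them, time stands still between calls to the robot, and variables do not carry over. Pictures are saved under pics/ and viewed, at most 14 in all, crops included, and the job is handed in when it is done.

Besides the shell and the picture viewer there is one more tool, called after "Request:" by a JSON object that holds its "fn" and its "kwargs". step_arm: Moves the arm, as the interface text tells. Its arguments: {"type":"object","properties":{"increments":{"type":"array","items":{"type":"array"}},"fingers":{"type":"number"},"grip_force":{"type":"number"}},"required":["increments"]}

```bash
mkdir -p pics; cat > h.py <<'E'
import numpy as np, cv2
from plant import r
def snap(n,fn=None):
    c=r.calibration(n); im,d=r.snapshot(n)
    if fn: cv2.imwrite('pics/'+fn,im[:,:,::-1])
    return c,im,d
def ray(c,u,v):
    f=192/np.tan(np.radians(c['fov_y'])/2)
    K=np.array([[f,0,c['cx']],[0,f,c['cy']],[0,0,1.]])
    p=np.array([[(u-c['cx'])/f,(v-c['cy'])/f]],float)[0]
    q=p.copy()
    for _ in range(20): q=p/(1+c['k1']*(q@q))
    R=np.array(c['R']);t=np.array(c['t'])
    return -R.T@t, R.T@np.array([q[0],q[1],1])
def onz(c,u,v,z):
    o,d=ray(c,u,v); return o+d*(z-o[2])/d[2]
def dep(c,d,u,v):
    o,dd=ray(c,u,v); return o+dd*d[int(v),int(u)]
E
python3 - <<'E'
from h import *
for n in ['top','side','wrist']:
    c,im,d=snap(n,n+'0.png'); np.savez(n+'0.npz',im=im,d=d); print(n,c)
s=r.get_state();print(s['clock'],s['tool_pos'],s['eef_rot'],s['opening'],s['contact_force'])
E
```

```text
top {'fov_y': 52.21912176077007, 'cx': 258.4747910256105, 'cy': 198.08150202254257, 'k1': -0.017685670217200196, 'R': array([[ 0.027592  , -0.99906874,  0.03317132],
       [-0.99345676, -0.03108583, -0.10989691],
       [ 0.11082572, -0.029922  , -0.99338932]]), 't': array([-0.04371726,  0.5696197 ,  0.99434603])}
side {'fov_y': 47.84346454646939, 'cx': 255.4632748014518, 'cy': 201.58184131089206, 'k1': -0.08029011126103767, 'R': array([[ 0.97963109, -0.20048198,  0.01139738],
       [-0.12155165, -0.63721271, -0.76104216],
       [ 0.15983779,  0.74415519, -0.64860229]]), 't': array([-0.55421681,  0.08975399,  0.89229991])}
wrist {'fov_y': 59.896008265020434, 'cx': 253.92400326769933, 'cy': 193.4415423085325, 'k1': -0.09402081294253144, 'R': array([[ 0.24839   , -0.96865948, -0.00110377],
       [-0.92178285, -0.23671947,  0.30705091],
       [-0.29768906, -0.07525094, -0.95169245]]), 't': array([-0.62420805, -0.0430208 ,  0.38971722])}
0.15 [ 0.15492192 -0.60497127  0.20553414] [ 9.92143888e-01  1.25100178e-01 -1.43926690e-04 -6.55666778e-04] 1.00071681328612 [ 0.04824244 -0.46625733 -0.2814952 ]
```

View pics/top0.png

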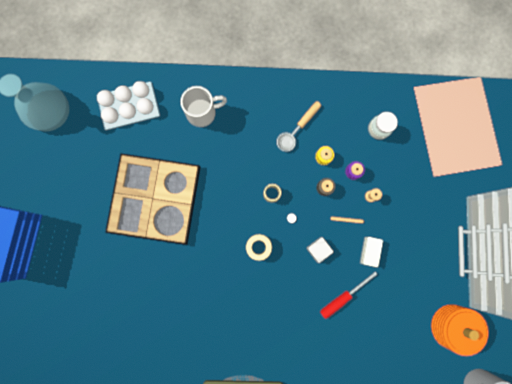

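View pics/side0.png

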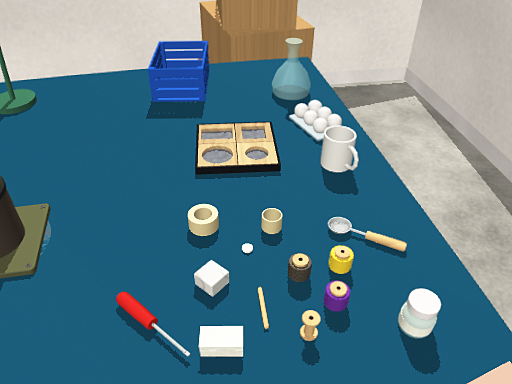

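The candidates in the top view:
- **Tape rolls:** the rings are at (259,247) and (273,193). The fat one at (259,247) is tape_full.
- **Spools:** these are brown (327,187), yellow (325,155), purple (356,170) and bare (374,195). Brown is spool_full.
- **White things:** the square block at (320,250) is the weight, the oblong at (372,252) is the pin box, and (292,218) is an irrelevant disc.
- **Tray:** the pockets are square (138,177), small round (176,182), oblong (130,214) and big round (168,220).

Next I'll measure them and confirm with an enlarged crop.

```bash
cat > m.py <<'E'
from h import *
c=r.calibration('top'); z=np.load('top0.npz'); im=z['im']; d=z['d']
cr=cv2.resize(im[130:290,235:405],None,fx=3.5,fy=3.5,interpolation=cv2.INTER_CUBIC); cv2.imwrite('pics/crop.png',cr[:,:,::-1])
# height map from depth
f=192/np.tan(np.radians(c['fov_y'])/2)
uu,vv=np.meshgrid(np.arange(512.),np.arange(384.))
pts=np.stack([(uu-c['cx'])/f,(vv-c['cy'])/f],-1); 
q=pts.copy()
for _ in range(10): q=pts/(1+c['k1']*(q**2).sum(-1,keepdims=True))
R=np.array(c['R']);t=np.array(c['t'])
W=(np.dstack([q,np.ones_like(uu)])*d[...,None]-t)@R
def rep(n,u,v,lo,hi,rad=20):
    M=((W[...,2]>lo)&(W[...,2]<hi)&(abs(uu-u)<rad)&(abs(vv-v)<rad)).astype(np.uint8)
    k,L,st,ce=cv2.connectedComponentsWithStats(M); i=1+np.argmax(st[1:,4])
    P=W[L==i]; rc=cv2.minAreaRect((P[:,:2]*1000).astype(np.float32))
    print(n,'px',ce[i].round(1),'n',st[i,4],'z',np.median(P[:,2]).round(4),'rect(mm,deg)',np.round(rc[0],1),np.round(rc[1],1),round(rc[2],1))
rep('tape_full',259,247,.026,.046); rep('tape_used',273,193,.026,.046,14)
rep('spool_full',327,187,.02,.06,14); rep('yellow',325,155,.02,.06,14);rep('purple',356,170,.02,.06,14);rep('empty',374,195,.02,.06,14)
rep('weight',320,250,.024,.042);rep('pin',372,252,.024,.042,22)
for n,u,v in [('sq',138,177),('sr',176,182),('ob',130,214),('br',168,220)]:
    rep(n,u,v,.005,.0165,19)
print('tray top');rep('tray',152,198,.0165,.03,60)
for u,v in [(230,260),(300,300),(100,260)]: print(W[v,u])
E
python3 m.py
```

```text
tape_full px [258.4 247.4] n 345 z 0.0364 rect(mm,deg) [442.8 -30.3] [64.2 64. ] 58.0
tape_used px [272.4 192.7] n 80 z 0.0358 rect(mm,deg) [585.1 -61.9] [42.1 42.1] 1.6
spool_full px [325.7 186.8] n 239 z 0.0431 rect(mm,deg) [ 605.8 -203.7] [42.3 42.8] 19.0
yellow px [324.7 155.2] n 242 z 0.0428 rect(mm,deg) [ 691.1 -199.9] [42.4 42.5] 87.3
purple px [355.2 170.1] n 244 z 0.043 rect(mm,deg) [ 653.1 -282.4] [42.1 43.6] 2.7
empty px [375.4 194.5] n 113 z 0.0467 rect(mm,deg) [ 588.2 -332.3] [28.1 29.3] 63.5
weight px [320.2 250.1] n 342 z 0.0321 rect(mm,deg) [ 439.9 -191.4] [48.3 47.8] 38.0
pin px [372.2 251.5] n 415 z 0.0328 rect(mm,deg) [ 439.9 -329.1] [40.3 69.1] 78.3
sq px [136.7 176.8] n 569 z 0.0115 rect(mm,deg) [619.6 297.1] [67.1 63.9] 83.0
sr px [175.  182.6] n 389 z 0.0117 rect(mm,deg) [607.2 195.9] [57.5 57.9] 17.2
ob px [129.6 214.9] n 667 z 0.0117 rect(mm,deg) [516.6 310.3] [53.6 88.9] 83.5
br px [168.5 220.7] n 712 z 0.0117 rect(mm,deg) [504.9 208.2] [79.2 77.1] 2.2
tray top
tray px [153.1 197.2] n 4109 z 0.0212 rect(mm,deg) [562.4 252. ] [215.5 214.4] 83.0
[ 0.40672971  0.04307835 -0.00091345]
[ 0.30722033 -0.14486837  0.00091913]
[ 0.39732376  0.38502232 -0.00169763]
```

View pics/crop.png

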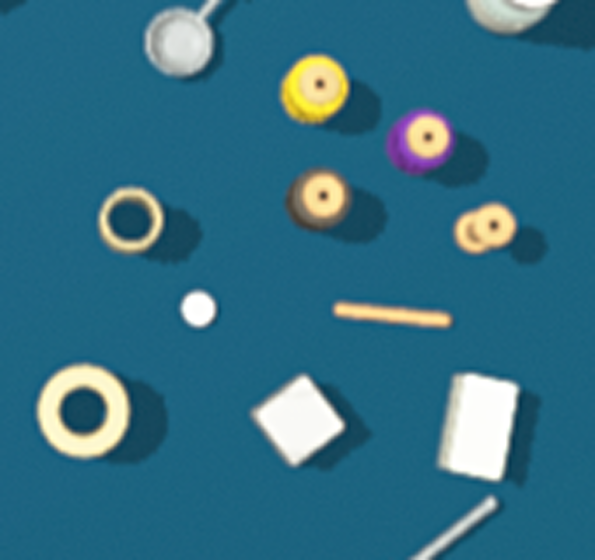

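The crop confirms the choices: fat ring at crop (84,411), brown spool (320,197), square block (298,420) and oblong box (480,427). The weight goes first.

Request:
{"fn": "step_arm", "kwargs": {"increments": [[[2.8, 4.1, 0], [0, 0, 2.4]], [[2.8, 4.1, 0], [0, 0, 2.4]], [[2.8, 4.1, 0], [0, 0, 2.4]], [[2.8, 4.1, 0], [0, 0, 2.4]], [[2.8, 4.1, 0], [0, 0, 2.4]], [[2.8, 4.1, 0], [0, 0, 2.4]], [[2.8, 4.1, 0], [0, 0, 2.4]], [[2.8, 4.1, 0], [0, 0, 2.4]], [[2.8, 4.1, 0], [0, 0, 2.4]], [[2.8, 4.1, 0], [0, 0, 2.4]]], "fingers": 1, "grip_force": 25}}

```text
clock: 1.15
tool_pos: [0.4359, -0.1937, 0.2061]
eef_rot: [0.944, 0.329, -0.0, 0.0]
contact_force: [0.8, -1.1, -0.1]
opening: 1.001
finger_force: 0.0
```

Request:
{"fn": "step_arm", "kwargs": {"increments": [[[0.4, 0.3, -2.5], [0, 0, 0]], [[0, 0, -3], [0, 0, 0]], [[0, 0, -3], [0, 0, 0]], [[0, 0, -3], [0, 0, 0]], [[0, 0, -2.5], [0, 0, 0]], [[0, 0, -2], [0, 0, 0]], [[0, 0, -1.5], [0, 0, 0]], [[0, 0, -1], [0, 0, 0]], [[0, 0, -0.5], [0, 0, 0]], [[0, 0, -0.1], [0, 0, 0]]]}}

```text
clock: 2.15
tool_pos: [0.4391, -0.1924, 0.0149]
eef_rot: [0.944, 0.329, -0.0, -0.0]
contact_force: [0.6, -1.0, 1.3]
opening: 1.003
finger_force: 0.0
```

Request:
{"fn": "step_arm", "kwargs": {"increments": [[[0, 0, 0], [0, 0, 0]], [[0, 0, 0], [0, 0, 0]], [[0, 0, 0], [0, 0, 0]], [[0, 0, 0], [0, 0, 0]], [[0, 0, 0], [0, 0, 0]], [[0, 0, 0], [0, 0, 0]], [[0, 0, 0], [0, 0, 0]], [[0, 0, 0], [0, 0, 0]], [[0, 0, 0], [0, 0, 0]], [[0, 0, 0], [0, 0, 0]]], "fingers": 0, "grip_force": 25}}

```text
clock: 3.15
tool_pos: [0.4391, -0.1924, 0.0151]
eef_rot: [0.944, 0.329, -0.0, 0.0]
contact_force: [-0.4, 0.6, 0.2]
opening: 0.114
finger_force: 0.0
```

```bash
python3 -c "
from plant import r
s=r.get_state();print(s['q'],s['opening']*88,s['finger_force'],s['tool_pos'])"
```

```text
[ 0.36323739  0.85748448 -0.07581119  2.13307839  0.36130953  0.1627936
 -0.94439275] 10.03951087289341 0.0 [ 0.43912956 -0.19243743  0.01511561]
```

The fingers read 10 mm open with no force, so I need to look.

```bash
python3 -c "
from h import *
_,a,_=snap('side');_,b,_=snap('wrist')
a=cv2.resize(a[180:380,120:380],(512,394))
cv2.imwrite('pics/s1.png',cv2.resize(np.vstack([a,b]),None,fx=.75,fy=.75)[:,:,::-1])
s=r.get_state();print(s['opening'])"
```

```text
0.022859521091001183
```

View pics/s1.png

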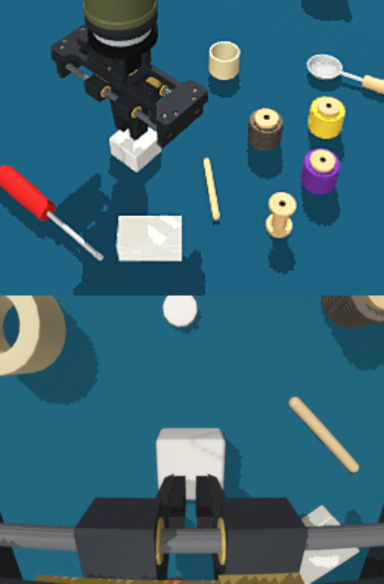

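```bash
python3 -c "
from h import *
c,im,d=snap('wrist'); ct,it,dt=snap('top','t1.png')
f=192/np.tan(np.radians(c['fov_y'])/2)
hs=cv2.cvtColor(im,cv2.COLOR_RGB2HSV)
M=((hs[...,1]<70)&(hs[...,2]>120)).astype(np.uint8)
k,L,st,ce=cv2.connectedComponentsWithStats(M)
for i in range(1,k):
  if st[i,4]>300:
    P=np.array([dep(c,d,u,v) for v,u in np.argwhere(L==i)[::7]])
    P=P[P[:,2]>.028]
    print(ce[i],st[i],len(P), P.min(0) if len(P) else '',P.max(0) if len(P) else '', cv2.minAreaRect((P[:,:2]*1000).astype(np.float32)) if len(P)>5 else '')
print(r.get_state()['opening'])
"
```

```text
[28.87702167 52.86908758] [   0    0   54  107 3277] 457 [ 0.42007557 -0.14314342  0.02984139] [ 0.50081924 -0.02722862  0.19314523] ((478.034912109375, -80.4836196899414), (48.10747528076172, 124.36708068847656), 41.1296272277832)
[239.5801105   18.85451197] [ 216    0   47   42 1629] 3 [ 0.50081924 -0.14314342  0.19314523] [ 0.50081924 -0.14314342  0.19314523] 
[253.57655085 212.9416151 ] [ 208  177   93   95 6303] 732 [ 0.4129679  -0.21934094  0.02802703] [ 0.50081924 -0.14314342  0.19314523] ((462.5337829589844, -173.73446655273438), (98.0076904296875, 47.28392791748047), 38.08769607543945)
[425.15651261 296.98529412] [397 279  57  29 952] 2 [ 0.48636907 -0.21588895  0.12343518] [ 0.49043086 -0.21038265  0.12373186] 
[ 56.70202622 325.94636472] [  0 318 109  17 839] 120 [ 0.41616187 -0.14991481  0.12727653] [ 0.43532255 -0.12599565  0.13078137] ((425.76959228515625, -137.5320587158203), (3.67319917678833, 29.941051483154297), 38.96367263793945)
[450.69983137 327.77234401] [403 322 109  14 593] 85 [ 0.47970154 -0.23037028  0.12758615] [ 0.50081924 -0.14314342  0.19314523] ((489.84625244140625, -186.42025756835938), (87.31520080566406, 18.687353134155273), 87.85255432128906)
[261.12128146 332.02745995] [233 326  54  13 437] 63 [ 0.45399255 -0.18413172  0.12741638] [ 0.46307393 -0.17410491  0.1297565 ] ((458.18792724609375, -178.82611083984375), (2.4851644039154053, 12.420669555664062), 39.188697814941406)
[426.16808346 355.73724884] [ 390  335   89   49 2588] 364 [ 0.41696789 -0.35123707  0.0296862 ] [ 0.50081924 -0.14314342  0.19314523] ((457.85919189453125, -243.79702758789062), (211.02891540527344, 58.08335876464844), 82.2756576538086)
0.005000155414350602
```

View pics/t1.png

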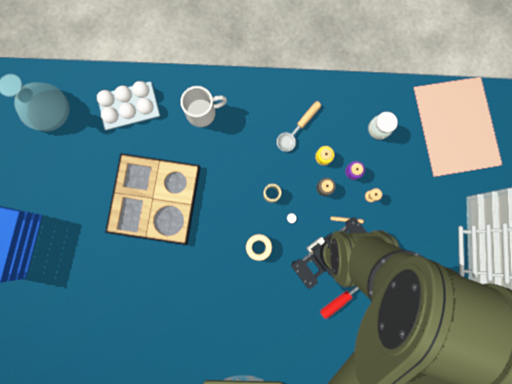

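```bash
python3 -c "
from h import *
s=r.get_state();print(s['tool_pos'],s['opening'],s['finger_force'],s['contact_force'])
c,im,d=snap('wrist')
cv2.imwrite('pics/w2.png',cv2.resize(im[140:340,140:400],None,fx=3,fy=3)[:,:,::-1])
f=192/np.tan(np.radians(c['fov_y'])/2)
T=np.array(s['tool_pos']); X=np.array(c['R'])@T+np.array(c['t']); print('tcp px',f*X[0]/X[2]+c['cx'],f*X[1]/X[2]+c['cy'],X[2])
for v in range(180,300,8):
  print(v,[(u,*dep(c,d,u,v).round(3)) for u in (225,238,253,268) if d[v,u]>0])
"
```

```text
[ 0.43914946 -0.19245514  0.01512824] 0.005000155414350602 0.0 [-0.37191412  0.78191281  0.0814961 ]
tcp px 254.43711690895918 228.66802527874535 0.19367026956295508
180 [(225, np.float64(0.45), np.float64(-0.162), np.float64(0.009)), (238, np.float64(0.455), np.float64(-0.168), np.float64(0.009)), (253, np.float64(0.46), np.float64(-0.175), np.float64(0.009)), (268, np.float64(0.466), np.float64(-0.181), np.float64(0.01))]
188 [(225, np.float64(0.451), np.float64(-0.163), np.float64(0.025)), (238, np.float64(0.456), np.float64(-0.168), np.float64(0.025)), (253, np.float64(0.46), np.float64(-0.175), np.float64(0.025)), (268, np.float64(0.465), np.float64(-0.181), np.float64(0.025))]
196 [(225, np.float64(0.45), np.float64(-0.165), np.float64(0.031)), (238, np.float64(0.454), np.float64(-0.17), np.float64(0.031)), (253, np.float64(0.458), np.float64(-0.176), np.float64(0.031)), (268, np.float64(0.463), np.float64(-0.182), np.float64(0.031))]
204 [(225, np.float64(0.446), np.float64(-0.167), np.float64(0.031)), (238, np.float64(0.451), np.float64(-0.173), np.float64(0.033)), (253, np.f
[... 2318 characters left out ...]
), np.float64(-0.182), np.float64(0.08)), (253, np.float64(0.438), np.float64(-0.193), np.float64(0.065)), (268, np.float64(0.449), np.float64(-0.191), np.float64(0.08))]
284 [(225, np.float64(0.458), np.float64(-0.168), np.float64(0.119)), (238, np.float64(0.442), np.float64(-0.182), np.float64(0.086)), (253, np.float64(0.435), np.float64(-0.194), np.float64(0.066)), (268, np.float64(0.449), np.float64(-0.191), np.float64(0.085))]
292 [(225, np.float64(0.456), np.float64(-0.169), np.float64(0.118)), (238, np.float64(0.442), np.float64(-0.182), np.float64(0.091)), (253, np.float64(0.432), np.float64(-0.197), np.float64(0.066)), (268, np.float64(0.449), np.float64(-0.191), np.float64(0.091))]
```

View pics/w2.png

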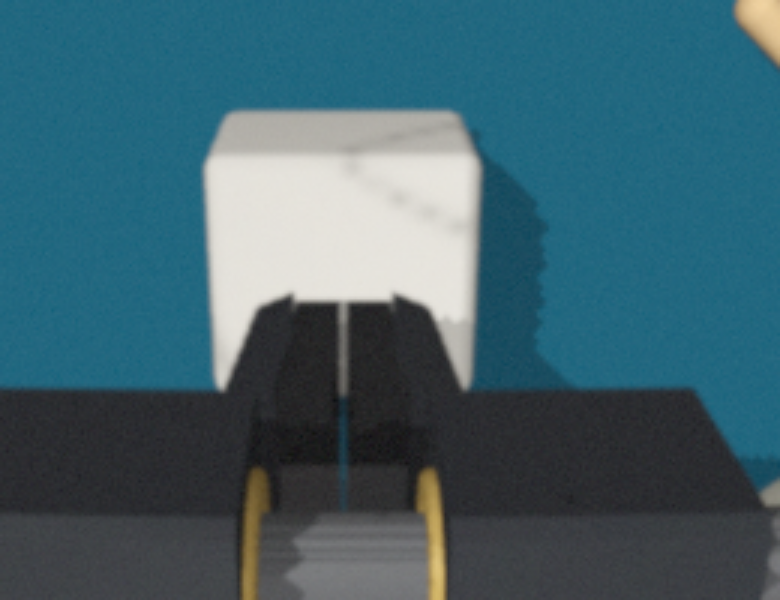

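The fingertips sit above the block. At pixel (253,241) the wrist depth puts their ends at z≈0.047, while the reported TCP z is 0.015, and x and y agree. I'll measure that offset properly before going lower.

Request:
{"fn": "step_arm", "kwargs": {"increments": [[[0, 0, 0], [0, 0, 0]], [[0, 0, 0], [0, 0, 0]], [[0, 0, 0], [0, 0, 0]], [[0, 0, 0], [0, 0, 0]], [[0, 0, 0], [0, 0, 0]], [[0, 0, 0], [0, 0, 0]], [[0, 0, 0], [0, 0, 0]], [[0, 0, 0], [0, 0, 0]], [[0, 0, 0], [0, 0, 0]], [[0, 0, 0], [0, 0, 0]]], "fingers": 0.85}}

```text
clock: 4.4
tool_pos: [0.4391, -0.1925, 0.0151]
eef_rot: [0.944, 0.329, 0.0, 0.0]
contact_force: [-0.6, -1.2, 0.7]
opening: 0.847
finger_force: 0.0
```

```bash
cat > tip.py <<'E'
from h import *
s=r.get_state(); T=np.array(s['tool_pos']); q=s['eef_rot']
from scipy.spatial.transform import Rotation as Ro
Rt=Ro.from_quat(q).as_matrix(); print(T.round(4),s['opening'],Rt[:,2].round(3))
c,im,d=snap('wrist')
pts=[]
for v in range(120,384,1):
  for u in range(60,450,1):
    if d[v,u]>0: pts.append(dep(c,d,u,v))
P=(np.array(pts)-T)@Rt   # tool frame
Z=np.array(pts)[:,2]
print('table z med',np.median(Z[abs(Z)<.01]))
for sgn in (1,-1):
  m=(abs(P[:,0])<.014)&(P[:,1]*sgn>0)&(abs(P[:,1])<.065)&(Z>.0365)
  Q=P[m]; i=np.argsort(-Q[:,2])[:15]
  print(sgn,len(Q),'tip tool z (mm, + is beyond TCP)',(Q[i[::5]]*1000).round(1))
E
python3 tip.py
```

```text
[ 0.4391 -0.1925  0.0151] 0.8469965571673842 [ 0. -0. -1.]
table z med -0.0004760459919896237
1 5487 tip tool z (mm, + is beyond TCP) [[  7.5  43.4 -30.9]
 [  1.4  37.2 -31.7]
 [  8.1  37.1 -32. ]]
-1 5975 tip tool z (mm, + is beyond TCP) [[  1.  -37.9 -31. ]
 [  7.4 -37.8 -31.6]
 [  8.1 -39.2 -32. ]]
```

The true fingertips are about 32 mm behind the reported TCP, while lateral position and opening are correct. I'll go 3.1 cm lower, slowly, watching the force.

Request:
{"fn": "step_arm", "kwargs": {"increments": [[[0, 0, -0.3], [0, 0, 0]], [[0, 0, -0.3], [0, 0, 0]], [[0, 0, -0.3], [0, 0, 0]], [[0, 0, -0.3], [0, 0, 0]], [[0, 0, -0.3], [0, 0, 0]], [[0, 0, -0.3], [0, 0, 0]], [[0, 0, -0.3], [0, 0, 0]], [[0, 0, -0.3], [0, 0, 0]], [[0, 0, -0.3], [0, 0, 0]], [[0, 0, -0.3], [0, 0, 0]]]}}

```text
clock: 5.45
tool_pos: [0.4392, -0.1925, -0.0151]
eef_rot: [0.944, 0.329, 0.0, 0.0]
contact_force: [0.1, 0.9, 1.2]
opening: 0.847
finger_force: 0.0
```

Request:
{"fn": "step_arm", "kwargs": {"increments": [[[0, 0, 0], [0, 0, 0]], [[0, 0, 0], [0, 0, 0]], [[0, 0, 0], [0, 0, 0]], [[0, 0, 0], [0, 0, 0]], [[0, 0, 0], [0, 0, 0]], [[0, 0, 0], [0, 0, 0]], [[0, 0, 0], [0, 0, 0]], [[0, 0, 0], [0, 0, 0]], [[0, 0, 0], [0, 0, 0]], [[0, 0, 0], [0, 0, 0]]], "fingers": 0, "grip_force": 25}}

```text
clock: 6.45
tool_pos: [0.4392, -0.1925, -0.0148]
eef_rot: [0.944, 0.329, 0.0, 0.0]
contact_force: [-0.5, 0.4, 3.0]
opening: 0.539
finger_force: 25.0
```

Request:
{"fn": "step_arm", "kwargs": {"increments": [[[0, 0, 4], [0, 0, 0]], [[0, 0, 4], [0, 0, 0]], [[1.6, 4.4, 0], [0, 0, -5.6]], [[1.6, 4.4, 0], [0, 0, -5.6]], [[1.6, 4.4, 0], [0, 0, -5.6]], [[1.6, 4.4, 0], [0, 0, -5.6]], [[1.6, 4.4, 0], [0, 0, -5.6]], [[1.6, 4.4, 0], [0, 0, -5.6]], [[1.6, 4.4, 0], [0, 0, -5.6]], [[1.6, 4.4, 0], [0, 0, -5.6]]]}}

```text
clock: 7.45
tool_pos: [0.5667, 0.1615, 0.0647]
eef_rot: [0.998, -0.058, -0.001, 0.0]
contact_force: [0.4, -0.5, -2.4]
opening: 0.542
finger_force: 25.0
```

Request:
{"fn": "step_arm", "kwargs": {"increments": [[[1.7, 4.5, 0], [0, 0, 0]], [[1.7, 4.5, 0], [0, 0, 0]], [[1.7, 4.5, 0], [0, 0, 0]], [[0, 0, 0], [0, 0, 0]], [[0, 0, 0], [0, 0, 0]], [[0, 0, 0], [0, 0, 0]], [[0, 0, 0], [0, 0, 0]], [[0, 0, 0], [0, 0, 0]], [[0, 0, 0], [0, 0, 0]], [[0, 0, 0], [0, 0, 0]]]}}

```text
clock: 8.45
tool_pos: [0.6182, 0.2941, 0.0653]
eef_rot: [0.998, -0.056, -0.0, 0.0]
contact_force: [-0.3, -0.1, -1.2]
opening: 0.54
finger_force: 25.0
```

```bash
cat > st.py <<'E'
from h import *
s=r.get_state(); q=s['eef_rot']
a=np.degrees(np.arctan2(q[1],q[0])); print('closing deg',(2*a-90)%180, s['tool_pos'],s['opening'],s['clock'],np.round(s['q'],2))
E
python3 st.py; python3 -c "
from h import *
snap('wrist','w3.png')"
```

```text
closing deg 83.5320896565658 [0.61818344 0.29410763 0.06527087] 0.5402556447038827 8.45 [-0.6   0.95  0.18  1.48 -0.22  0.73 -2.01]
```

View pics/w3.png

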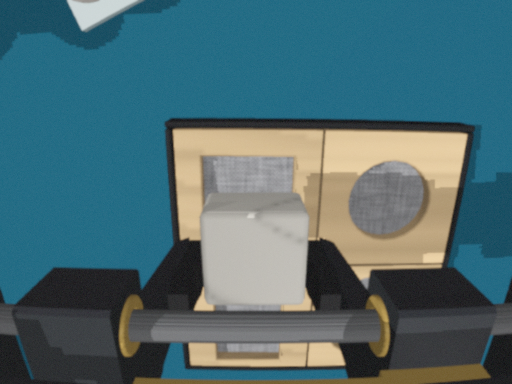

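The block is held level over the square pocket, whose visible edge is at about (250,157), and it is aligned with the tray. I'll lower it and release.

Request:
{"fn": "step_arm", "kwargs": {"increments": [[[0, 0.1, -1], [0, 0, 0]], [[0, 0, -1], [0, 0, 0]], [[0, 0, -1], [0, 0, 0]], [[0, 0, -1], [0, 0, 0]], [[0, 0, -0.8], [0, 0, 0]], [[0, 0, -0.6], [0, 0, 0]], [[0, 0, -0.5], [0, 0, 0]], [[0, 0, -0.4], [0, 0, 0]], [[0, 0, -0.3], [0, 0, 0]], [[0, 0, -0.2], [0, 0, 0]]]}}

```text
clock: 9.5
tool_pos: [0.6183, 0.2956, -0.0029]
eef_rot: [0.998, -0.056, 0.0, -0.0]
contact_force: [0.2, 0.3, -1.8]
opening: 0.543
finger_force: 25.0
```

Request:
{"fn": "step_arm", "kwargs": {"increments": [[[0, 0, 0], [0, 0, 0]], [[0, 0, 0], [0, 0, 0]], [[0, 0, 0], [0, 0, 0]], [[0, 0, 0], [0, 0, 0]], [[0, 0, 0], [0, 0, 0]], [[0, 0, 1], [0, 0, 0]], [[0, 0, 2], [0, 0, 0]], [[0, 0, 3], [0, 0, 0]], [[0, 0, 3], [0, 0, 0]], [[0, 0, 0], [0, 0, 0]]], "fingers": 0.72}}

```text
clock: 10.5
tool_pos: [0.6218, 0.2968, 0.0927]
eef_rot: [0.998, -0.056, 0.004, -0.002]
contact_force: [0.5, -0.3, 0.8]
opening: 0.715
finger_force: 0.0
```

Request:
{"fn": "step_arm", "kwargs": {"increments": [[[-2.2, -4.1, 0], [0, 0, 0]], [[-2.2, -4.1, 0], [0, 0, 0]], [[-2.2, -4.1, 0], [0, 0, 0]], [[-2.2, -4.1, 0], [0, 0, 0]], [[-2.2, -4.1, 0], [0, 0, 0]], [[-2.2, -4.1, 0], [0, 0, 0]], [[-2.2, -4.1, 0], [0, 0, 0]], [[-2.2, -4.1, 0], [0, 0, 0]], [[0, 0, 0], [0, 0, 0]], [[0, 0, 0], [0, 0, 0]]], "fingers": 1}}

```text
clock: 11.5
tool_pos: [0.442, -0.0335, 0.0873]
eef_rot: [0.998, -0.057, 0.0, 0.0]
contact_force: [0.3, 1.7, 0.5]
opening: 1.0
finger_force: 0.0
```

```bash
python3 st.py; python3 -c "
from h import *
_,a,_=snap('wrist');c,b,d=snap('top')
cv2.imwrite('pics/w4.png',np.vstack([a,cv2.resize(b[130:270,80:267],(512,384))])[::1,:,::-1][::,:,:][: :].copy() if 0 else cv2.resize(np.hstack([a,cv2.resize(b[130:270,80:267],(512,384))]),(800,300))[:,:,::-1])"
```

```text
closing deg 83.40838465453707 [ 0.44202505 -0.03347193  0.08734467] 1.0003056430299153 11.5 [-0.06  0.69  0.05  2.21 -0.12  0.24 -1.59]
```

View pics/w4.png

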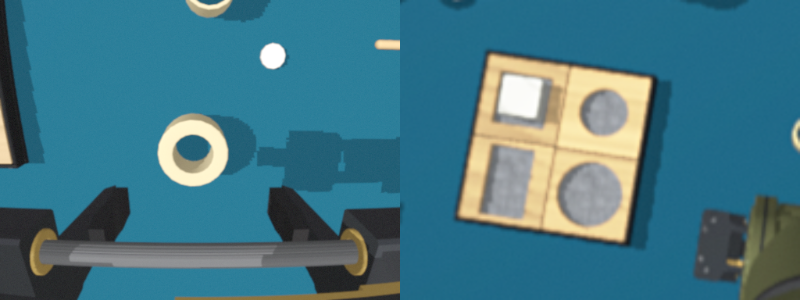

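The weight is flat in the square pocket (right half, about (520,97)). The tape is between the open fingers, with the ring at (193,152). Next I'll descend on the tape.

Request:
{"fn": "step_arm", "kwargs": {"increments": [[[0.1, 0.3, -1.5], [0, 0, 0]], [[0, 0, -1.5], [0, 0, 0]], [[0, 0, -1.5], [0, 0, 0]], [[0, 0, -1.3], [0, 0, 0]], [[0, 0, -1.2], [0, 0, 0]], [[0, 0, -1], [0, 0, 0]], [[0, 0, -1], [0, 0, 0]], [[0, 0, -0.7], [0, 0, 0]], [[0, 0, -0.4], [0, 0, 0]], [[0, 0, -0.1], [0, 0, 0]]]}}

```text
clock: 12.6
tool_pos: [0.4505, -0.0292, -0.0096]
eef_rot: [0.998, -0.055, -0.006, -0.0]
contact_force: [0.2, -0.4, 0.3]
opening: 0.994
finger_force: 0.0
```

Request:
{"fn": "step_arm", "kwargs": {"increments": [[[0, 0, 0], [0, 0, 0]], [[0, 0, 0], [0, 0, 0]], [[0, 0, 0], [0, 0, 0]], [[0, 0, 0], [0, 0, 0]], [[0, 0, 0], [0, 0, 0]], [[0, 0, 0], [0, 0, 0]], [[0, 0, 0], [0, 0, 0]], [[0, 0, 0], [0, 0, 0]], [[0, 0, 0], [0, 0, 0]], [[0, 0, 0], [0, 0, 0]]], "fingers": 0, "grip_force": 20}}

```text
clock: 13.6
tool_pos: [0.4498, -0.0298, -0.009]
eef_rot: [0.998, -0.056, -0.006, -0.0]
contact_force: [0.1, 1.1, 1.2]
opening: 0.728
finger_force: 20.0
```

```bash
python3 st.py
```

```text
closing deg 83.58177670107608 [ 0.44978314 -0.02975013 -0.00898392] 0.7279390500046989 13.6 [-0.05  0.91  0.02  2.21 -0.4   0.04 -1.32]
```

Joint 6 reached its lower limit here, so the grip sits about 7 mm off in x, but the tape is held. I'll lift it, carry it over, and look at where it sits in the grip.

Request:
{"fn": "step_arm", "kwargs": {"increments": [[[0, 0, 1], [0, 0, 0]], [[0, 0, 3], [0, 0, 0]], [[0, 0, 4], [0, 0, 0]], [[1.3, 4.7, 0], [0, 0, 0]], [[1.3, 4.7, 0], [0, 0, 0]], [[1.3, 4.7, 0], [0, 0, 0]], [[1.3, 4.7, 0], [0, 0, 0]], [[1.3, 4.7, 0], [0, 0, 0]], [[0, 0.3, 0], [0, 0, 0]], [[0, 0, 0], [0, 0, 0]]]}}

```text
clock: 14.6
tool_pos: [0.5139, 0.2097, 0.071]
eef_rot: [0.998, -0.054, -0.007, -0.0]
contact_force: [-0.3, 0.0, -1.2]
opening: 0.727
finger_force: 20.0
```

```bash
python3 st.py; cat > held.py <<'E'
from h import *
import sys
# held thing: fit near-camera pixels of given colour
s=r.get_state(); T=np.array(s['tool_pos']); tip=T[2]+.032
c,im,d=snap('wrist','held.png')
P=[];U=[]
for v in range(60,384,2):
  for u in range(80,430,2):
    if d[v,u]>0 and im[v,u].max()>90:
      p=dep(c,d,u,v)
      if np.hypot(*(p[:2]-T[:2]))<.06 and tip-.035<p[2]<tip+.035: P.append(p)
P=np.array(P); top=np.percentile(P[:,2],97); Q=P[P[:,2]>top-.004]
print('tip',tip,'top z',top,len(Q),'x',Q[:,0].min(),Q[:,0].max(),'y',Q[:,1].min(),Q[:,1].max())
(cx,cy),R=cv2.minEnclosingCircle((Q[:,:2]*1000).astype(np.float32)); print('circle',cx,cy,R)
E
python3 held.py
```

```text
closing deg 83.7684222610082 [0.5138793  0.20970587 0.07104683] 0.7273306885721976 14.6 [-0.64  0.83  0.3   1.89 -0.48  0.51 -1.69]
tip 0.10304682740490018 top z 0.11632852814014118 1842 x 0.48915080969751085 0.5412955094595594 y 0.17746355129715213 0.2553230924991437
circle 513.1674194335938 217.3165283203125 41.329444885253906
```

View pics/held.png

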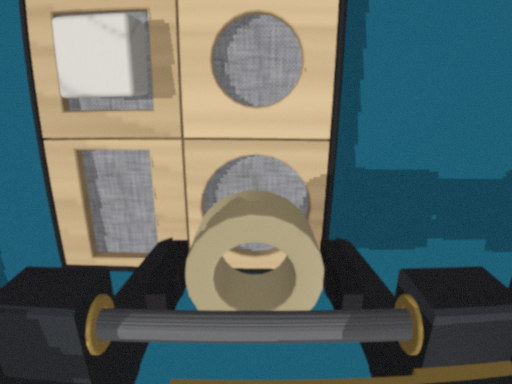

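```bash
python3 -c "
from h import *
c,im,d=snap('wrist')
a=onz(c,255,240,.116); print(a, [ (u,onz(c,u,265,.116).round(4)) for u in (187,325)])
for v in range(196,320,8): print(v, dep(c,d,256,v).round(4) if d[v,256]>0 else 0, dep(c,d,205,v).round(4) if d[v,205]>0 else 0)
"
```

```text
[0.52886574 0.20489643 0.116     ] [(187, array([0.5197, 0.237 , 0.116 ])), (325, array([0.5126, 0.1746, 0.116 ]))]
196 [0.5405 0.203  0.091 ] [0.5175 0.2434 0.0116]
204 [0.5407 0.203  0.1029] [0.511  0.2445 0.0113]
212 [0.5401 0.2032 0.1113] [0.5042 0.2457 0.0105]
220 [0.5384 0.2034 0.1162] [0.5323 0.2295 0.0952]
228 [0.5338 0.2039 0.1143] [0.534  0.2273 0.109 ]
236 [0.5299 0.2043 0.1142] [0.5329 0.2266 0.1153]
244 [0.4731 0.2097 0.0114] [0.5285 0.2275 0.1142]
252 [0.467  0.2104 0.0132] [0.5255 0.2277 0.1161]
260 [0.4641 0.2108 0.0207] [0.5209 0.2286 0.1151]
268 [0.4572 0.2116 0.021 ] [0.5175 0.229  0.1165]
276 [0.4891 0.2086 0.0824] [0.5124 0.2301 0.1149]
284 [0.4893 0.2086 0.0908] [0.5081 0.2308 0.1149]
292 [0.4895 0.2086 0.0984] [0.5037 0.2315 0.115 ]
300 [0.4897 0.2087 0.1057] [0.4986 0.2325 0.1141]
308 [0.4893 0.2088 0.1117] [0.4945 0.2331 0.1148]
316 [0.5413 0.2036 0.1819] [0.5426 0.216  0.1819]
```

Request:
{"fn": "step_arm", "kwargs": {"increments": [[[-0.1, 0.1, -1], [0, 0, 0]], [[0, 0, -1], [0, 0, 0]], [[0, 0, -1], [0, 0, 0]], [[0, 0, -1], [0, 0, 0]], [[0, 0, -0.8], [0, 0, 0]], [[0, 0, -0.6], [0, 0, 0]], [[0, 0, -0.5], [0, 0, 0]], [[0, 0, -0.4], [0, 0, 0]], [[0, 0, -0.3], [0, 0, 0]], [[0, 0, -0.2], [0, 0, 0]]]}}

```text
clock: 15.7
tool_pos: [0.5137, 0.2092, 0.0028]
eef_rot: [0.998, -0.056, -0.006, -0.0]
contact_force: [-1.2, 1.1, 0.4]
opening: 0.727
finger_force: 20.0
```

Request:
{"fn": "step_arm", "kwargs": {"increments": [[[0, 0, 0], [0, 0, 0]], [[0, 0, 0], [0, 0, 0]], [[0, 0, 0], [0, 0, 0]], [[0, 0, 0], [0, 0, 0]], [[0, 0, 0], [0, 0, 0]], [[0, 0, 1], [0, 0, 0]], [[0, 0, 2], [0, 0, 0]], [[0, 0, 3], [0, 0, 0]], [[0, 0, 3], [0, 0, 0]], [[0, 0, 0], [0, 0, 0]]], "fingers": 0.87}}

```text
clock: 16.7
tool_pos: [0.5164, 0.2097, 0.097]
eef_rot: [0.998, -0.056, -0.003, -0.001]
contact_force: [-0.1, -0.6, 0.3]
opening: 0.868
finger_force: 0.0
```

Request:
{"fn": "step_arm", "kwargs": {"increments": [[[1, -4.6, 0], [0, 0, 0]], [[1, -4.6, 0], [0, 0, 0]], [[1, -4.6, 0], [0, 0, 0]], [[1, -4.6, 0], [0, 0, 0]], [[1, -4.6, 0], [0, 0, 0]], [[1, -4.6, 0], [0, 0, 0]], [[1, -4.6, 0], [0, 0, 0]], [[1, -4.6, 0], [0, 0, 0]], [[1, -4.5, 0], [0, 0, 0]], [[0, 0, 0], [0, 0, 0]]], "fingers": 0.78}}

```text
clock: 17.7
tool_pos: [0.6029, -0.2144, 0.0934]
eef_rot: [0.998, -0.061, -0.006, 0.004]
contact_force: [-0.8, -0.6, -0.3]
opening: 0.779
finger_force: 0.0
```

```bash
python3 st.py; python3 -c "
from h import *
_,a,_=snap('wrist');c,b,d=snap('top')
cv2.imwrite('pics/w5.png',cv2.resize(np.hstack([a,cv2.resize(b[130:270,80:267],(512,384))]),(800,300))[:,:,::-1])"
```

```text
closing deg 82.9701854814243 [ 0.60292223 -0.21439264  0.09336009] 0.7788473549107651 17.7 [ 0.12  0.87  0.27  1.62 -0.3   0.71 -1.16]
```

View pics/w5.png

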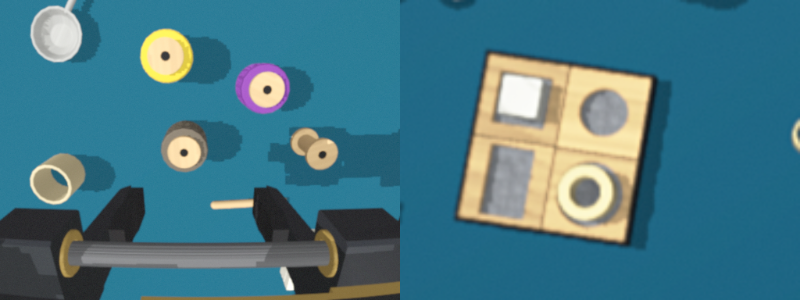

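The tape lies in the big round pocket (right half, (587,192)), and the brown spool's hole is at wrist pixel (235,196). I'll refine the spool's position.

```bash
python3 st.py; python3 -c "
from h import *
c,im,d=snap('wrist')
g=im.astype(int)
hs=cv2.cvtColor(im,cv2.COLOR_RGB2HSV)
M=((hs[...,0]<25)&(hs[...,2]>170)&(hs[...,1]>40)).astype(np.uint8)
k,L,st,ce=cv2.connectedComponentsWithStats(M)
for i in range(1,k):
  if st[i,4]>150: print(ce[i].round(1),st[i,4],onz(c,*ce[i],.046).round(4))
"; python3 st.py
```

```text
closing deg 83.40885358898639 [ 0.60283029 -0.20518592  0.09246234] 0.7804502471812115 17.8 [ 0.12  0.87  0.26  1.62 -0.3   0.71 -1.16]
[227.4  68.5] 1715 [ 0.6939 -0.1992  0.046 ]
[356.5 113.1] 1542 [ 0.6567 -0.2804  0.046 ]
[398.8 178.1] 468 [ 0.6083 -0.3098  0.046 ]
[248.1 192.9] 1392 [ 0.6095 -0.2023  0.046 ]
[425.2 197. ] 1108 [ 0.5916 -0.3302  0.046 ]
[ 77.2 230. ] 763 [ 0.5951 -0.07    0.046 ]
[301.8 260.8] 404 [ 0.5505 -0.2364  0.046 ]
closing deg 83.56420996493209 [ 0.6030545  -0.2028987   0.09237678] 0.7777653622462017 17.85 [ 0.11  0.87  0.26  1.62 -0.3   0.71 -1.16]
```

Request:
{"fn": "step_arm", "kwargs": {"increments": [[[0.4, 0, -1.5], [0, 0, 0]], [[0, 0, -1.5], [0, 0, 0]], [[0, 0, -1.5], [0, 0, 0]], [[0, 0, -1.5], [0, 0, 0]], [[0, 0, -1.3], [0, 0, 0]], [[0, 0, -1.2], [0, 0, 0]], [[0, 0, -1], [0, 0, 0]], [[0, 0, -0.7], [0, 0, 0]], [[0, 0, -0.4], [0, 0, 0]], [[0, 0, -0.2], [0, 0, 0]]]}}

```text
clock: 18.85
tool_pos: [0.6077, -0.204, -0.0153]
eef_rot: [0.998, -0.056, -0.006, 0.0]
contact_force: [0.2, -0.0, 0.9]
opening: 0.781
finger_force: 0.0
```

Request:
{"fn": "step_arm", "kwargs": {"increments": [[[0, 0, 0], [0, 0, 0]], [[0, 0, 0], [0, 0, 0]], [[0, 0, 0], [0, 0, 0]], [[0, 0, 0], [0, 0, 0]], [[0, 0, 0], [0, 0, 0]], [[0, 0, 0], [0, 0, 0]], [[0, 0, 0], [0, 0, 0]], [[0, 0, 0], [0, 0, 0]], [[0, 0, 0], [0, 0, 0]], [[0, 0, 0], [0, 0, 0]]], "fingers": 0, "grip_force": 20}}

```text
clock: 19.85
tool_pos: [0.608, -0.2039, -0.0146]
eef_rot: [0.998, -0.056, -0.006, -0.0]
contact_force: [-0.8, 0.9, 5.3]
opening: 0.495
finger_force: 20.0
```

Request:
{"fn": "step_arm", "kwargs": {"increments": [[[0, 0, 4], [0, 0, 0]], [[0, 0, 4], [0, 0, 0]], [[0, 4.5, 0], [0, 0, 0]], [[0, 4.5, 0], [0, 0, 0]], [[0, 4.5, 0], [0, 0, 0]], [[0, 4.5, 0], [0, 0, 0]], [[0, 4.5, 0], [0, 0, 0]], [[0, 4.5, 0], [0, 0, 0]], [[0, 4.5, 0], [0, 0, 0]], [[0, 4.5, 0], [0, 0, 0]]]}}

```text
clock: 20.85
tool_pos: [0.607, 0.1577, 0.0644]
eef_rot: [0.998, -0.056, -0.007, 0.0]
contact_force: [0.1, -0.1, -0.3]
opening: 0.497
finger_force: 20.0
```

Request:
{"fn": "step_arm", "kwargs": {"increments": [[[-0.2, 2, 0], [0, 0, 0]], [[0, 2, 0], [0, 0, 0]], [[0, 0, 0], [0, 0, 0]], [[0, 0, 0], [0, 0, 0]], [[0, 0, 0], [0, 0, 0]], [[0, 0, -1], [0, 0, 0]], [[0, 0, -1], [0, 0, 0]], [[0, 0, -1], [0, 0, 0]], [[0, 0, 0], [0, 0, 0]], [[0, 0, 0], [0, 0, 0]]]}}

```text
clock: 21.85
tool_pos: [0.6053, 0.1958, 0.0343]
eef_rot: [0.998, -0.056, -0.007, 0.0]
contact_force: [0.2, -1.3, -1.1]
opening: 0.495
finger_force: 20.0
```

```bash
python3 st.py; python3 -c "
from h import *
snap('wrist','w6.png')"
```

```text
closing deg 83.55331954561981 [0.60528641 0.19584571 0.03432759] 0.4951494273292041 21.85 [-0.55  0.96  0.31  1.65 -0.45  0.62 -1.67]
```

View pics/w6.png

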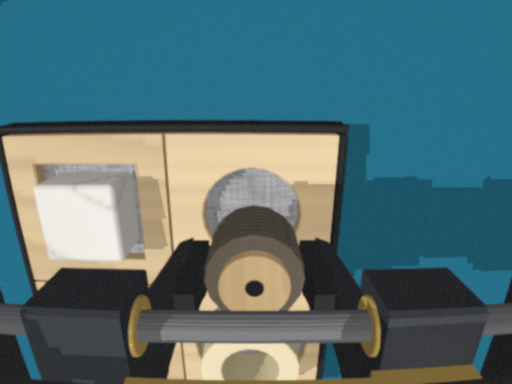

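The spool is upright over the small round pocket, with its top hole at (255,288). I'll lower it and release.

Request:
{"fn": "step_arm", "kwargs": {"increments": [[[0, 0, -0.8], [0, 0, 0]], [[0, 0, -0.7], [0, 0, 0]], [[0, 0, -0.6], [0, 0, 0]], [[0, 0, -0.5], [0, 0, 0]], [[0, 0, -0.4], [0, 0, 0]], [[0, 0, -0.3], [0, 0, 0]], [[0, 0, -0.2], [0, 0, 0]], [[0, 0, -0.2], [0, 0, 0]], [[0, 0, 0], [0, 0, 0]], [[0, 0, 0], [0, 0, 0]]]}}

```text
clock: 22.9
tool_pos: [0.6057, 0.1961, -0.0019]
eef_rot: [0.998, -0.056, -0.006, -0.0]
contact_force: [-0.3, -1.0, -1.1]
opening: 0.492
finger_force: 20.0
```

Request:
{"fn": "step_arm", "kwargs": {"increments": [[[0, 0, 0], [0, 0, 0]], [[0, 0, 0], [0, 0, 0]], [[0, 0, 0], [0, 0, 0]], [[0, 0, 0], [0, 0, 0]], [[0, 0, 0], [0, 0, 0]], [[0, 0, 0], [0, 0, 0]], [[0, 0, 1], [0, 0, 0]], [[0, 0, 2], [0, 0, 0]], [[0, 0, 3], [0, 0, 0]], [[0, 0, 3], [0, 0, 0]]], "fingers": 0.7}}

```text
clock: 23.9
tool_pos: [0.6054, 0.1959, 0.0893]
eef_rot: [0.998, -0.056, -0.007, 0.0]
contact_force: [0.3, 0.7, 0.2]
opening: 0.704
finger_force: 0.0
```

Request:
{"fn": "step_arm", "kwargs": {"increments": [[[-1.5, -4.6, 0], [0, 0, -0.5]], [[-1.5, -4.6, 0], [0, 0, -0.5]], [[-1.5, -4.6, 0], [0, 0, -0.5]], [[-1.5, -4.6, 0], [0, 0, -0.5]], [[-1.5, -4.6, 0], [0, 0, -0.5]], [[-1.5, -4.6, 0], [0, 0, -0.5]], [[-1.5, -4.6, 0], [0, 0, -0.5]], [[-1.5, -4.6, 0], [0, 0, -0.5]], [[-1.5, -4.6, 0], [0, 0, -0.5]], [[-1.5, -4.6, 0], [0, 0, -0.5]]], "fingers": 0.75}}

```text
clock: 24.9
tool_pos: [0.4551, -0.266, 0.0887]
eef_rot: [0.995, -0.1, -0.006, -0.0]
contact_force: [0.6, -0.1, -0.2]
opening: 0.75
finger_force: 0.0
```

Request:
{"fn": "step_arm", "kwargs": {"increments": [[[-0.8, -3.3, 0], [0, 0, 0]], [[-0.7, -3.2, 0], [0, 0, 0]], [[0, 0, 0], [0, 0, 0]], [[0, 0, 0], [0, 0, 0]], [[0, 0, 0], [0, 0, 0]], [[0, 0, 0], [0, 0, 0]], [[0, 0, 0], [0, 0, 0]], [[0, 0, 0], [0, 0, 0]], [[0, 0, 0], [0, 0, 0]], [[0, 0, 0], [0, 0, 0]]]}}

```text
clock: 25.9
tool_pos: [0.4407, -0.3287, 0.0879]
eef_rot: [0.995, -0.099, -0.007, -0.0]
contact_force: [-0.4, 0.3, -0.6]
opening: 0.751
finger_force: 0.0
```

```bash
python3 st.py; python3 -c "
from h import *
c,a,d=snap('wrist');_,b,_=snap('top')
cv2.imwrite('pics/w7.png',cv2.resize(np.hstack([a,cv2.resize(b[130:270,80:267],(512,384))]),(800,300))[:,:,::-1])
hs=cv2.cvtColor(a,cv2.COLOR_RGB2HSV)
M=((hs[...,1]<60)&(hs[...,2]>130)).astype(np.uint8)
P=np.array([dep(c,d,u,v) for v,u in np.argwhere(M) if d[v,u]>0]); P=P[(abs(P[:,2]-.032)<.006)&(np.hypot(P[:,0]-.44,P[:,1]+.33)<.06)]
print(len(P),np.median(P[:,2]),cv2.minAreaRect((P[:,:2]*1000).astype(np.float32)))"
```

```text
closing deg 78.58598511045948 [ 0.44065565 -0.32872541  0.08793851] 0.7512993455774529 25.9 [ 0.44  0.78  0.19  1.9  -0.27  0.5  -0.95]
4770 0.031452756784456276 ((440.8720397949219, -326.74334716796875), (39.121395111083984, 71.56341552734375), 79.26544952392578)
```

View pics/w7.png

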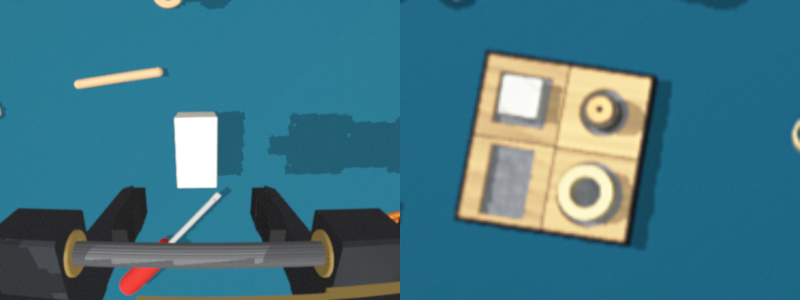

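The spool is in its pocket (right half, (600,107)). The box at (196,150) is centred between the fingers, and the screwdriver tip is clear of them.

Request:
{"fn": "step_arm", "kwargs": {"increments": [[[0, 0.1, -1.5], [0, 0, 0.5]], [[0, 0, -1.5], [0, 0, 0]], [[0, 0, -1.5], [0, 0, 0]], [[0, 0, -1.3], [0, 0, 0]], [[0, 0, -1.2], [0, 0, 0]], [[0, 0, -1], [0, 0, 0]], [[0, 0, -1], [0, 0, 0]], [[0, 0, -0.7], [0, 0, 0]], [[0, 0, -0.4], [0, 0, 0]], [[0, 0, -0.2], [0, 0, 0]]]}}

```text
clock: 27.0
tool_pos: [0.4405, -0.3279, -0.0154]
eef_rot: [0.995, -0.095, -0.007, -0.0]
contact_force: [-0.1, -0.3, -0.4]
opening: 0.752
finger_force: 0.0
```

Request:
{"fn": "step_arm", "kwargs": {"increments": [[[0, 0, 0], [0, 0, 0]], [[0, 0, 0], [0, 0, 0]], [[0, 0, 0], [0, 0, 0]], [[0, 0, 0], [0, 0, 0]], [[0, 0, 0], [0, 0, 0]], [[0, 0, 0], [0, 0, 0]], [[0, 0, 0], [0, 0, 0]], [[0, 0, 0], [0, 0, 0]], [[0, 0, 0], [0, 0, 0]], [[0, 0, 0], [0, 0, 0]]], "fingers": 0, "grip_force": 15}}

```text
clock: 28.0
tool_pos: [0.4408, -0.3279, -0.0148]
eef_rot: [0.995, -0.095, -0.006, -0.0]
contact_force: [-0.7, 1.2, 6.6]
opening: 0.44
finger_force: 15.0
```

Request:
{"fn": "step_arm", "kwargs": {"increments": [[[0, 0, 4], [0, 0, 0]], [[0, 0, 4], [0, 0, 0]], [[0.6, 4.6, 0], [0, 0, 0.5]], [[0.6, 4.6, 0], [0, 0, 0.5]], [[0.6, 4.6, 0], [0, 0, 0.5]], [[0.6, 4.6, 0], [0, 0, 0.5]], [[0.6, 4.6, 0], [0, 0, 0.5]], [[0.6, 4.6, 0], [0, 0, 0.5]], [[0.6, 4.6, 0], [0, 0, 0.5]], [[0.6, 4.6, 0], [0, 0, 0.5]]]}}

```text
clock: 29.0
tool_pos: [0.4885, 0.0418, 0.0646]
eef_rot: [0.998, -0.06, -0.007, 0.0]
contact_force: [0.9, -0.9, -1.5]
opening: 0.441
finger_force: 15.0
```

Request:
{"fn": "step_arm", "kwargs": {"increments": [[[0.5, 4.5, 0], [0, 0, 0]], [[0.5, 4.5, 0], [0, 0, 0]], [[0.5, 4.5, 0], [0, 0, 0]], [[0.5, 4.5, 0], [0, 0, 0]], [[0.5, 4.5, 0], [0, 0, 0]], [[0.5, 4.3, 0], [0, 0, 0]], [[0, 0, 0], [0, 0, 0]], [[0, 0, 0], [0, 0, 0]], [[0, 0, 0], [0, 0, 0]], [[0, 0, 0], [0, 0, 0]]]}}

```text
clock: 30.0
tool_pos: [0.5188, 0.3058, 0.0649]
eef_rot: [0.998, -0.062, -0.007, 0.001]
contact_force: [-0.3, 0.1, -0.1]
opening: 0.443
finger_force: 15.0
```

```bash
python3 st.py; python3 -c "
from h import *
snap('wrist','w8.png')"
```

```text
closing deg 82.89624702685951 [0.51881661 0.30581437 0.06493734] 0.4434815906668237 30.0 [-0.82  0.9   0.39  1.75 -0.55  0.62 -1.79]
```

View pics/w8.png

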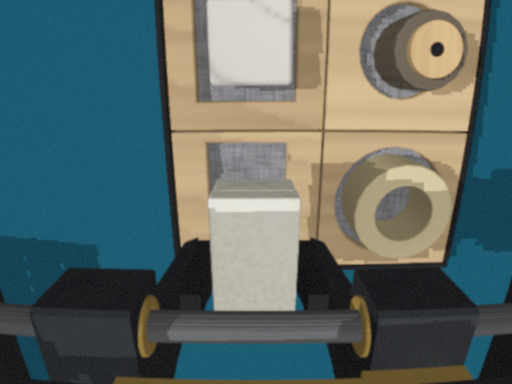

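The box is level and aligned over the oblong pocket, whose lining shows at (247,160). I'll lower it and release.

Request:
{"fn": "step_arm", "kwargs": {"increments": [[[0, 0.2, -1], [0, 0, 0]], [[0, 0, -1], [0, 0, 0]], [[0, 0, -1], [0, 0, 0]], [[0, 0, -1], [0, 0, 0]], [[0, 0, -0.8], [0, 0, 0]], [[0, 0, -0.6], [0, 0, 0]], [[0, 0, -0.5], [0, 0, 0]], [[0, 0, -0.4], [0, 0, 0]], [[0, 0, -0.3], [0, 0, 0]], [[0, 0, -0.2], [0, 0, 0]]]}}

```text
clock: 31.05
tool_pos: [0.5187, 0.3102, -0.0032]
eef_rot: [0.998, -0.06, -0.006, -0.0]
contact_force: [0.4, -0.1, -0.7]
opening: 0.443
finger_force: 15.0
```

Request:
{"fn": "step_arm", "kwargs": {"increments": [[[0, 0, 0], [0, 0, 0]], [[0, 0, 0], [0, 0, 0]], [[0, 0, 0], [0, 0, 0]], [[0, 0, 0], [0, 0, 0]], [[0, 0, 0], [0, 0, 0]], [[0, 0, 0], [0, 0, 0]], [[0, 0, 1], [0, 0, 0]], [[0, 0, 2], [0, 0, 0]], [[0, 0, 3], [0, 0, 0]], [[0, 0, 3], [0, 0, 0]]], "fingers": 0.62}}

```text
clock: 32.05
tool_pos: [0.5184, 0.3099, 0.0883]
eef_rot: [0.998, -0.061, -0.007, 0.0]
contact_force: [0.5, -0.3, 0.4]
opening: 0.618
finger_force: 0.0
```

Request:
{"fn": "step_arm", "kwargs": {"increments": [[[0, -3, 1], [0, 0, 0]], [[0, -4, 0], [0, 0, 0]], [[0, -4, 0], [0, 0, 0]], [[0, -4, 0], [0, 0, 0]], [[0, -4, 0], [0, 0, 0]], [[0, -4, 0], [0, 0, 0]], [[0, -4, 0], [0, 0, 0]], [[0, -4, 0], [0, 0, 0]], [[0, 0, 0], [0, 0, 0]], [[0, 0, 0], [0, 0, 0]]]}}

```text
clock: 33.05
tool_pos: [0.5188, -0.001, 0.0976]
eef_rot: [0.998, -0.062, -0.006, -0.0]
contact_force: [0.1, 0.4, 0.5]
opening: 0.621
finger_force: 0.0
```

```bash
sed -e "s/z=np.load('top0.npz'); im=z\['im'\]; d=z\['d'\]/im,d=r.snapshot('top')/" m.py > m2.py; sed -i '/^rep\|^for n,\|^    rep(n\|^print(.tray\|^for u/d;/cr=/d' m2.py; cat >> m2.py <<'E'
for n,u,v,lo,hi,ra in [('weight',138,177,.034,.07,17),('spool',176,182,.028,.08,16),('pin',130,214,.034,.07,20),('tape',168,220,.034,.07,18),('used',273,193,.026,.046,14),('empty',374,195,.02,.06,14)]:
    try: rep(n,u,v,lo,hi,ra)
    except Exception as e: print(n,e)
cv2.imwrite('pics/fin.png',cv2.resize(im[120:280,80:400],(800,400))[:,:,::-1])
E
python3 m2.py
```

```text
weight px [136.1 175. ] n 356 z 0.0432 rect(mm,deg) [620.4 292.7] [48.4 48.8] 83.5
spool px [174. 182.] n 262 z 0.0535 rect(mm,deg) [604.4 192.8] [42.6 42.8] 18.6
pin px [127.5 214.7] n 452 z 0.0431 rect(mm,deg) [516.8 308.2] [40.5 71. ] 82.9
tape px [166.4 219.7] n 376 z 0.047 rect(mm,deg) [506.9 206.5] [64.2 63.6] 1.6
used px [275. 185.] n 1 z 0.0352 rect(mm,deg) [606.2 -69.3] [0. 0.] 0.0
empty px [375.4 194.5] n 111 z 0.0463 rect(mm,deg) [ 588.5 -332.8] [28.7 29.4] 61.9
```

View pics/fin.png

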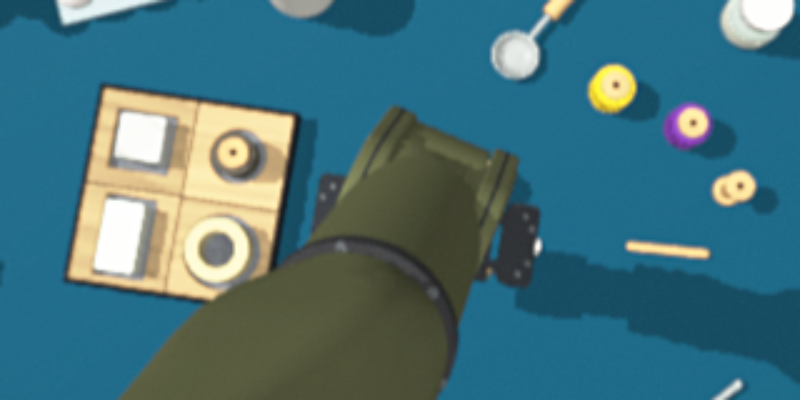

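All four are seated: tops are 11 mm higher than on the table, and centres are within about 4 mm of the nests. The empty spool hasn't moved. The used roll is hidden under the arm here, but nothing came near it. I'm handing the job in.

```bash
python3 -c "
from plant import r
print(r.finish_job())"
```

```text
the job is handed in; nothing more can be done
None
```

I packed the tape roll, thread spool, pin box and marble weight flat in their matching nests and handed the job in at about 33 s of 106 s; the hand-in gave no verdict, the empty spool read unmoved, and the used-up roll was hidden by the arm in the last picture but the gripper never went near it.

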